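Clamp the sample bottle on the shaker with the clutch knob

ROBOT

A 7-joint arm with a two-finger parallel gripper is mounted at the origin on the work surface. World frame = base frame: x ahead of the robot, y to its left, z up, the work surface at z = 0. Lengths are in mm, angles in rad, forces in N, time in s.
With the tool pointing down it reaches from about 400 to 875 mm from the base axis. Payload 4.4 kg.
Tool frame: the origin (TCP) lies at the very end of the fingers, on their centre line; the grasp point (between the pads) lies bot.tcp_to_grasp behind it (bot.tcp_to_grasp is the distance from the TCP to the grasp point, in mm); y points along the fingers, x is the direction in which the jaws open and shut, and the axes are right-handed (so a half turn about y gives the same grasp; the last joint's range is limited). The gripper opens to 85 mm and grips with 20 to 120 N. Pads are 22 mm wide; open, the fingers measure 114 mm over their backs; the gripper's body (76 mm by 85 mm) begins 54 mm behind the grasp point. The pads swing forward as they close: fully open they stand 13 mm farther back than shut.
Start: joints at [1.08, 0.628, 0.038, 1.517, -0.027, 0.996, -0.02], TCP at [267.918, -592.231, 231.313] pointing down, gripper open.
Joint ranges: [-3.06, 3.06], [-0.37, 2.12], [-1.25, 1.32], [0.18, 2.47], [-1.1, 4.24], [0.23, 1.98], [-2.94, 2.94]. Speed limits (rad/s): [2.57, 2.57, 3.14, 3.14, 3.14, 3.14, 3.14].

INTERFACE

Orientations are given as a rotation vector (axis times angle).
In Python, from rig import bot gives the robot as it stands. The module is installed in compiled form; this text tells all that it offers.
- The arm moves only by the shell command python3 -m handwheel 'ROWS'. ROWS is text: rows parted by semicolons, each of 5 numbers parted by spaces: the gripper's target within -1 to 1 (fully open at 1, half-way at 0, shut at -1), then the shift along the world's x, y, z in mm, then the turn about the world's z in degrees. A call has 1 to 20 rows; each row shifts and turns the pose as measured when the row begins; what a row does not reach is not made up. A row lasts 1/8 s, in which the tool goes at most 62.5 mm and 10.7 degrees, less where a joint would pass 70% of its speed; a pose out of reach is approached as far as the arm can. A call with a gripper value outside its range is refused whole. The fingers move at their own pace and stop on an object; the grip force is fixed at half the most. Time passes only in rows, so rows that do not move let the fingers close. It gives the time, the measured TCP pose, the force and the opening at its end, in the units of the state.
- bot.observe(): the state, without advancing time (a new reading comes with each control period).
- bot.read_camera(name): name is "scene" or "side" or "wrist"; returns a dict with "pixels" (400x640x3 uint8, red, green, blue), "fx", "fy", "cx", "cy" (pixels), "distortion" ([k1, k2, p1, p2, k3] as OpenCV has them; the pictures are not rectified), "rvec" (rotation vector, rad) and "tvec" (3), from world to camera coordinates, as OpenCV has them. Camera axes: x right, y down, z forward; pixel columns grow to the right and rows downward; lengths in mm; the calibration is good to about 2 mm. A picture is of the moment at which its call begins. There is no depth.
- bot.job_done(): hands the job in, once; it reports no verdict.
The state is a dict: "t": time; "q": joint angles; "dq": joint speeds; "joint_torque": joint torques, N m; "ee_pos": TCP position; "ee_rot": TCP orientation; "contact_force": force on the tool from outside, world axes, zero at the start; "torque": the same for the moment, N m; "finger_gap": finger opening in mm.
Only numpy, scipy, OpenCV 4.12 (cv2) and the standard library are available. Lean on these libraries where they do the work, as an engineer would, in place of code of your own. Each camera call takes 0.05 s, during which the arm holds its last target.

TASK

Stand the small amber bottle on the shaker's platform between the clamp's rubber jaw and its V-shaped stop and let go of it. Then turn the blue knob clockwise until its slip clutch clicks, once or at most twice, and let go, leaving the bottle upright and held by the jaw. Set the glass down gently, and leave the other vessels where they stand.

Things in the scene. Friction and masses are not known exactly. Their poses are not given: they have to be found in the camera images.
- bottle: Small amber glass bottle with paper label and black screw cap, 120 g (may vary by 30 %), 95 mm tall. Body 44 mm diameter up to 56 mm, then a narrower neck, then the cap, 30 mm diameter, from 69 to 95 mm above its underside: lift it by the cap. Origin: centre of its underside; z up along the bottle.
- shaker: White bench shaker, fixed, 220 mm (x) by 240 mm (y); its aluminium platform's top is 65 mm above its origin. Origin: centre of its underside, z up. Placed and yawed differently each time. In a row on the platform along its own y axis, from +y to -y: gear housing with the knob, rubber jaw (moves to -y), free seat, V-shaped stop.
- seat (a point): Point on top of the platform between jaw and stop (shaker frame x = 0, y = -33 mm): put down with its underside's centre here, the bottle clears the stop by at least 3 mm and the jaw by at least 5 mm. Axes as the shaker's.
- jaw: Sliding jaw with a spring-loaded rubber pad 40 mm wide, 8 to 32 mm above the platform. Origin: on the platform under the middle of the pad's face when unloaded (sprung back at most 8 mm); axes as the shaker's. Starts open, face at shaker y = -3 to -6 mm; can close 35 mm. Moves 12 mm towards the stop (-y) per rad of clockwise knob turn and stays where it is left.
- knob_grip (a point): Point on the blue knob's vertical axis at the height to grip, 135 mm above the shaker's origin. The knob is a round skirt (48 mm diameter) carrying an upright bar 14 mm thick (this point's y), 44 mm long (its x), 34 mm high; the point lies 21 mm above the skirt, 12 mm below the bar's top. Axes turn with the knob; a white line marks the bar's -x half. Clockwise from above tightens; regrasp to go on.
- knob (a joint): Slip of the knob's clutch, rad: 0 at the start; while knob and jaw turn together it only winds up elastically (up to about 0.16) and springs back when the knob is let go; each click adds 0.349 rad (20 degrees). Grows clockwise. Two clicks are 0.698; a third begins at about 0.87.
- jar: White plastic jar with a blue lid, 48 mm diameter, 62 mm tall. Bystander: leave it alone. Origin: centre of its underside.
- flask: Small clear conical glass flask, 56 mm base diameter, 63 mm tall. Bystander: leave it alone. Origin: centre of its underside.
- tin: Plain steel tin, 68 mm diameter, 75 mm tall. Bystander: leave it alone. Origin: centre of its underside.
- stop_slot (a point): Fixed point on the platform (shaker frame x = 0, y = -44 mm), middle of the slot of the aluminium V-block stop. The V-block (35 mm high, 60 mm wide, opening towards the jaw) was locked by hand anywhere in the 12 mm slot and its own place is not measured: the centre of a bottle pressed home in it lies within 6 mm either way of this point along shaker y.
- housing_top (a point): Fixed point: centre of the top of the grey gear housing (60 x 60 mm, 30 mm high; shaker frame y = +75 mm), on the knob's axis. Turning meets a drag of 0.1 to 0.2 N m until the bottle is pressed home (0.8 to 2.1 rad of turn), then the sprung jaw adds torque over 0.3 to 0.9 rad more, up to about 0.2 to 0.45 N m; at the click the torque falls suddenly to about nothing.
There are look-alikes about, which are no part of the job. Of the things like the bottle, leave any that is yellow; of the rest the smaller one is meant.

How it is judged (in metres and radians):
On the way, in this order (a step that is already met when the one before it is completed fails the run):
1. the bottle stands upright on the platform between the jaw and the stop, let go of (x of bottle in the frame of shaker between -0.01 and 0.01 m and y of bottle in the frame of shaker between -0.052 and -0.024 m and z of bottle in the frame of shaker between 0.062 and 0.068 m and angle between bottle's own z axis and vertical below 0.1 rad and contact force between the fingers and bottle below 0.1 N), for 0.2 s.
2. the clutch has clicked (slipped at least one click) with the jaw pressing on the bottle (value of joint knob above 0.22 rad and contact force between jaw and bottle above 4 N), for 0.1 s.
At the end, for the whole second after the job is handed in: The bottle stands upright (within 0.1 rad) on the platform (within 3 mm), centred in the stop (within 6 mm), pressed by the jaw with more than 4 N and at rest; the clutch has slipped by one or two clicks in all (0.22 to 0.87 rad) (all of step 2 and value of joint knob below 0.87 rad and x of bottle in the frame of shaker between -0.006 and 0.006 m and z of bottle in the frame of shaker between 0.062 and 0.068 m and angle between bottle's own z axis and vertical below 0.1 rad and linear speed of bottle below 0.02 m/s); the robot touches nothing.
It fails at once if the clutch was driven on past its second click (value of joint knob above 0.9 rad).
It fails at once if the glass bottle was pressed hard (over 45 N) on the shaker or its clamp (contact force between bottle and shaker above 45 N).
It fails at once if another vessel was moved by more than 20 mm or tipped (distance of any of jar, flask, tin from where it was at the start of the episode above 0.02 m or angle between any of jar, flask, tin's own z axis and vertical above 0.3 rad).
It also fails if it takes over 72 s, if anything falls off the work surface, if the arm or the gripper's body presses on something with over 40 N, if the wrist force passes 120 N, or if a joint passes its speed limit or range.

## Working session

There is one attempt and no reset: what is moved stays moved. The work goes in short steps, Python scripts to look and compute and a shell command to move; the robot and the scene stay as the last step left them, time stands still between calls to the robot, and variables do not carry over. Pictures are saved under pics/ and viewed, and the job is handed in when it is done.

```bash
mkdir -p pics; ls
cat > h.py <<'E'
import cv2,numpy as np
from rig import bot
def cam(n):
    return bot.read_camera(n)
def save(c,f):
    cv2.imwrite('pics/'+f,c['pixels'][:,:,::-1])
def K(c): return np.array([[c['fx'],0,c['cx']],[0,c['fy'],c['cy']],[0,0,1.]])
def ray(c,uv):
    p=cv2.undistortPoints(np.array(uv,float).reshape(-1,1,2),K(c),np.array(c['distortion'],float)).reshape(-1,2)
    R=cv2.Rodrigues(np.array(c['rvec'],float))[0];t=np.array(c['tvec'],float).reshape(3)
    d=np.c_[p,np.ones(len(p))]@R
    return -R.T@t,d/np.linalg.norm(d,axis=1)[:,None]
def onz(c,uv,z):
    o,d=ray(c,uv); return o+d*((z-o[2])/d[:,2])[:,None]
def proj(c,P):
    return cv2.projectPoints(np.array(P,float).reshape(-1,1,3),np.array(c['rvec'],float),np.array(c['tvec'],float),K(c),np.array(c['distortion'],float))[0].reshape(-1,2)
def tri(c1,uv1,c2,uv2):
    o1,d1=ray(c1,[uv1]);o2,d2=ray(c2,[uv2]);d1=d1[0];d2=d2[0]
    A=np.c_[d1,-d2];s=np.linalg.lstsq(A,o2-o1,rcond=None)[0]
    a=o1+s[0]*d1;b=o2+s[1]*d2
    return (a+b)/2,np.linalg.norm(a-b)
E
python3 - <<'E'
from h import *
for n in ("scene","side","wrist"):
    c=cam(n);save(c,n+'0.png');print(n,[round(x) for x in ray(c,[(320,200)])[0]])
s=bot.observe();print(s,bot.tcp_to_grasp)
E
```

```text
pics
scene [1035, -657, 528]
side [397, -568, 673]
wrist [330, -564, 373]
{'t': 0.15, 'q': array([ 1.08020731,  0.62914598,  0.0384356 ,  1.5181495 , -0.02698674,
        0.99634788, -0.01997608]), 'dq': array([-0.00028669, -0.00212975,  0.00089651, -0.00280303,  0.00058132,
       -0.00120629, -0.00037899]), 'joint_torque': array([ 1.61144861e-03, -5.63803089e+01,  1.22766081e+00, -1.93653363e+01,
        1.11083468e-02,  7.37980212e-03, -4.61701529e-05]), 'ee_pos': array([ 267.71002951, -591.76166043,  230.58857272]), 'ee_rot': array([-1.37989957,  0.89178966, -0.88966167]), 'contact_force': array([-0.00886117, -0.15565077, -0.49417641]), 'torque': array([-0.02177966, -0.00998797,  0.06911849]), 'finger_gap': 85.18828730732234} 18.700000000000003
```

View pics/scene0.png

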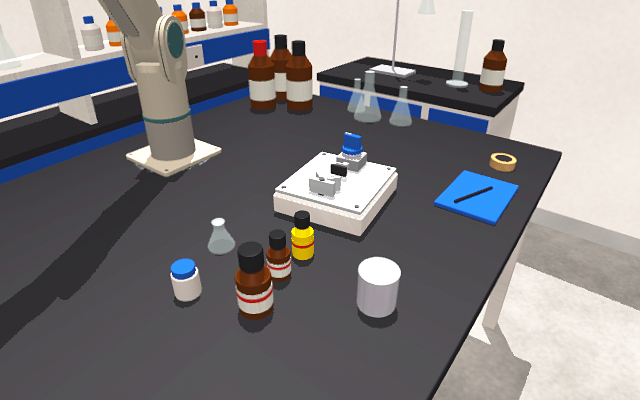

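View pics/side0.png

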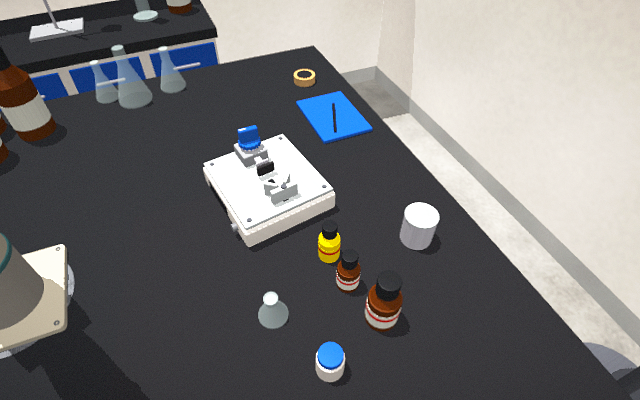

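View pics/wrist0.png

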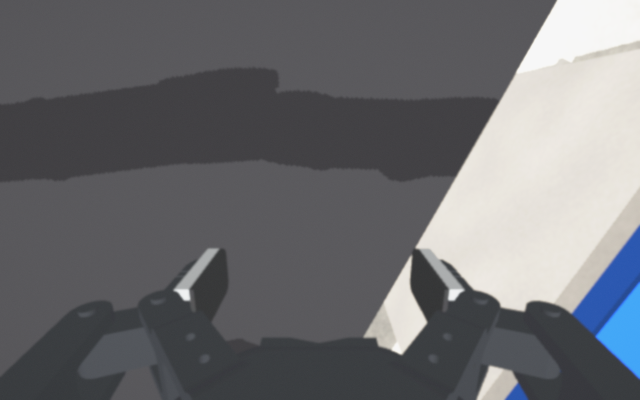

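Target: the small amber bottle at scene (278,255) / side (348,272), between the yellow one and the big amber one. I'll zoom in for measurement.

Run:
```python
from h import *
a=cv2.imread('pics/scene0.png');b=cv2.imread('pics/side0.png')
cv2.imwrite('pics/c1.png',cv2.resize(a[120:240,260:410],None,fx=5,fy=5,interpolation=cv2.INTER_CUBIC))
cv2.imwrite('pics/c2.png',cv2.resize(b[115:245,195:345],None,fx=5,fy=4.6,interpolation=cv2.INTER_CUBIC) if 0 else cv2.resize(b[120:240,195:345],None,fx=5,fy=5,interpolation=cv2.INTER_CUBIC))
cv2.imwrite('pics/c3.png',np.hstack([cv2.resize(a[200:330,160:330],None,fx=2.35,fy=4,interpolation=cv2.INTER_CUBIC)[:, :400],cv2.resize(b[215:345,250:450],None,fx=2,fy=4)[:, :400]]))
```

```text
(no output)
```

View pics/c1.png

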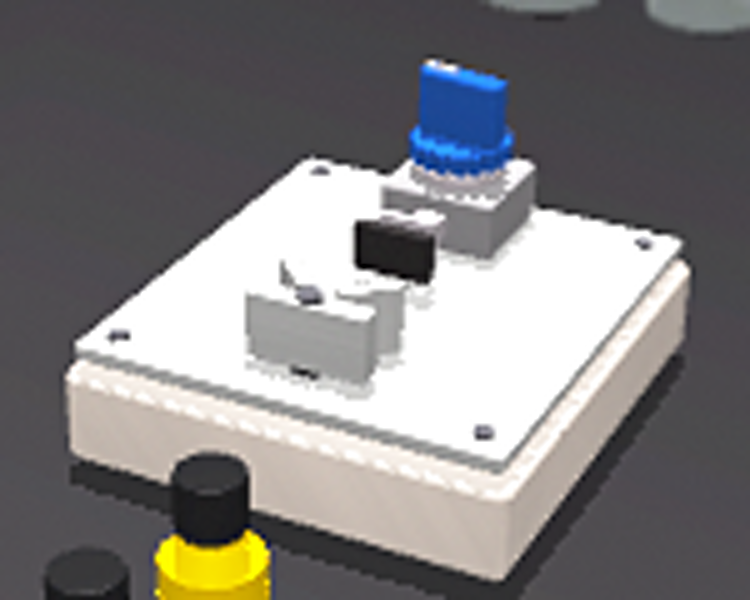

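View pics/c2.png

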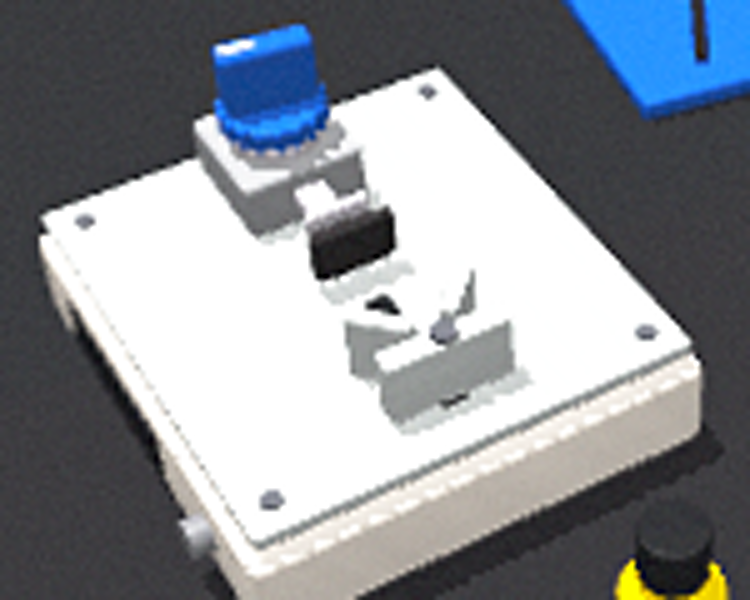

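Run:
```python
from h import *
A=cam('scene');B=cam('side')
f=lambda p,ox,oy:np.array([((u+.5)/5-.5+ox,(v+.5)/5-.5+oy) for u,v in p])
s1=f([(119,335),(320,171),(644,244),(484,432)],260,120)
s2=f([(272,500),(85,221),(428,91),(647,332)],195,120)
a=onz(A,s1,65);b=onz(B,s2,65);np.set_printoptions(precision=1,suppress=True)
print(a[:,:2],b[:,:2]);
for i in range(4):print(tri(A,s1[i],B,s2[i]))
for w in (a,b,(a+b)/2):
    c=w.mean(0)
    # ys: from near edge (0,3: -y) to far (1,2:+y)
    y=(w[1]+w[2]-w[0]-w[3])[:2];x=(w[3]+w[2]-w[0]-w[1])[:2]
    print(c,np.linalg.norm(y)/2,np.linalg.norm(x)/2,np.degrees(np.arctan2(-y[0],y[1])),np.degrees(np.arctan2(x[1],x[0])))
# dark cap masks for bottle area
for n,c,roi in(('scene',A,(230,205,330,300)),('side',B,(310,215,410,320))):
    g=c['pixels'].astype(int);m=((g.max(2)<45)).astype(np.uint8)
    x0,y0,x1,y1=roi;print(n);mm=m[y0:y1,x0:x1]
    k,l,st,ce=cv2.connectedComponentsWithStats(mm)
    for i in range(1,k):
        if st[i,4]>40:print(st[i]+[x0,y0,0,0,0],ce[i]+[x0,y0])
a=A['pixels'][:,:,::-1];b=B['pixels'][:,:,::-1]
cv2.imwrite('pics/c4.png',np.hstack([cv2.resize(a[205:325,230:330],None,fx=4,fy=4,interpolation=cv2.INTER_CUBIC),cv2.resize(b[215:335,310:410],None,fx=4,fy=4,interpolation=cv2.INTER_CUBIC)]))
```

```text
[[476.6 -39.3]
 [445.6 158.6]
 [624.1 185. ]
 [654.3 -11.3]] [[474.1 -39.3]
 [442.9 157.7]
 [620.8 185.8]
 [651.7 -11.5]]
(array([474.5, -37.2,  63.1]), np.float64(0.6687248775876805))
(array([443.2, 161.3,  62.8]), np.float64(1.2276595161583113))
(array([621.8, 189.3,  62.4]), np.float64(0.3819537346639336))
(array([652.8,  -9.1,  63. ]), np.float64(0.8027144671568978))
[550.1  73.2  65. ] 199.40729587557024 180.13587297200726 8.828700099180038 8.68252510334574
[547.4  73.2  65. ] 199.62106843293716 179.93222911436715 8.961996789606049 8.940054593038205
[548.8  73.2  65. ] 199.51404717187407 180.03359639756366 8.895384150109482 8.811217022542149
scene
[294 215  16  14 159] [301.9 222.3]
[269 235  17  15 179] [277.4 242.9]
[238 248  26  25 402] [251.3 262.6]
side
[310 215  20  10  65] [318.  218.6]
[322 227  16  12 105] [328.9 233.7]
[339 255  19  15 123] [348.4 263.9]
[348 280  20  17  91] [359.4 289.3]
[376 280  25  21 238] [386.2 293.3]
```

View pics/c4.png

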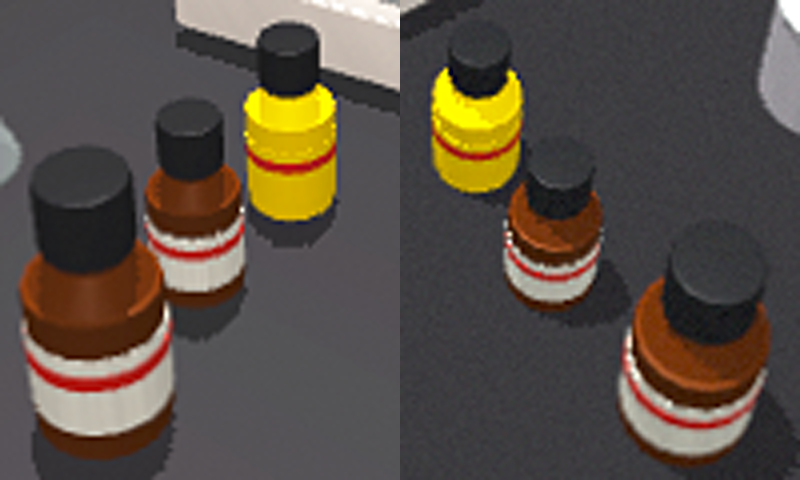

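Run:
```python
from h import *
np.set_printoptions(precision=1,suppress=True)
A=cam('scene');B=cam('side')
f=lambda p,ox,oy:np.array([((u+.5)/4-.5+ox,(v+.5)/4-.5+oy) for u,v in p])
p1=f([(190,118),(288,42),(82,178)],230,205);p2=f([(162,158),(79,45),(317,252)],310,215)
for i in range(3):print(tri(A,p1[i],B,p2[i]), onz(A,p1[i:i+1],[95,95,135][i]),onz(B,p2[i:i+1],[95,95,135][i]))
a=A['pixels'][:,:,::-1];b=B['pixels'][:,:,::-1]
def sh(t,s): 
    r=np.radians(8.85);return np.array([548.8+t*np.cos(r)-s*np.sin(r),73.2+t*np.sin(r)+s*np.cos(r)])
for n,y in(('seat',-33),('jaw',-5),('slot',-44),('knob',75)):print(n,sh(0,y),proj(A,[*sh(0,y),65]),proj(B,[*sh(0,y),65]))
k=sh(0,75)
print(proj(A,[*k,147]),proj(B,[*k,147]))
# knob bar top: edge endpoints scene crop c1, side crop c2 at z=147
g=lambda p,ox,oy:np.array([((u+.5)/5-.5+ox,(v+.5)/5-.5+oy) for u,v in p])
k1=onz(A,g([(423,62),(507,79)],260,120),147);k2=onz(B,g([(216,45),(306,30)],195,120),147)
for k in(k1,k2):
    d=k[1]-k[0];print(k,np.linalg.norm(d),np.degrees(np.arctan2(d[1],d[0])))
# tin, flask, jar rough on z=0..
print('jar',onz(A,[(184,266)],62),onz(B,[(331,356)],62));print('flask',onz(A,[(218,222)],63),onz(B,[(271,298)],63));print('tin',onz(A,[(379,269)],75),onz(B,[(421,214)],75))
s=bot.observe();R=cv2.Rodrigues(s['ee_rot'])[0];print(R)
```

```text
(array([ 613.2, -212.6,   91.6]), np.float64(1.0125185817582532)) [[ 616.7 -216.7   95. ]] [[ 612.2 -214.1   95. ]]
(array([ 607.4, -135.9,   89.1]), np.float64(0.21149090614438887)) [[ 613.1 -142.7   95. ]] [[ 605.2 -140.4   95. ]]
(array([ 637.3, -300.1,  124.3]), np.float64(3.3142955502638656)) [[ 648.3 -311.5  135. ]] [[ 633.4 -303.5  135. ]]
seat [553.9  40.6] [[331.5 182.8]] [[273.6 183.1]]
jaw [549.6  68.3] [[336.7 177.7]] [[267.8 175.6]]
slot [555.6  29.7] [[329.3 184.8]] [[276.  186.1]]
knob [537.3 147.3] [[350.5 164.5]] [[252.2 155.9]]
[[351.8 133.9]] [[247.8 127.5]]
[[515.7 146.7 147. ]
 [559.9 152.7 147. ]] 44.64136596904394 7.736979366942241
[[515.9 152.2 147. ]
 [555.6 146.9 147. ]] 39.98346304813091 -7.542611590218351
jar [[ 518.5 -350.5   62. ]] [[ 511.2 -355.2   62. ]]
flask [[ 464. -224.   63.]] [[ 458.2 -222.9   63. ]]
tin [[ 797.9 -170.3   75. ]] [[ 794.6 -170.9   75. ]]
[[ 0.4 -0.   0.9]
 [-0.9  0.   0.4]
 [-0.  -1.   0. ]]
```

```bash
python3 -m handwheel '1 31 28 0 5.8;1 31 28 0 5.8;1 31 28 0 5.8;1 31 28 0 5.8;1 31 28 0 5.8;1 31 28 0 5.8;1 31 28 0 5.8;1 31 28 0 5.8;1 31 28 0 5.8;1 31 28 0 5.8;1 31 28 0 5.8;1 0 0 0 0;1 0 0 0 0'
python3 - <<'E'
from h import *
np.set_printoptions(precision=2,suppress=True)
c=cam('wrist');save(c,'w1.png');s=bot.observe();print(s['ee_pos'],s['q'],s['t'],cv2.Rodrigues(s['ee_rot'])[0]);print(ray(c,[(320,200)]))
E
```

```text
t: 1.98
ee_pos: [616.0, -274.4, 231.2]
ee_rot: [-1.574, -0.002, -0.003]
contact_force: [-0.1, -0.6, -0.2]
finger_gap: 85.1
[ 616.21 -273.86  231.28] [ 0.53  0.67 -0.27  1.44  0.19  1.05  0.22] 2.025 [[ 1.  0.  0.]
 [-0. -0.  1.]
 [ 0. -1. -0.]]
(array([ 615.66, -206.08,  373.38]), array([[ 0.01, -0.27, -0.96]]))
```

View pics/w1.png

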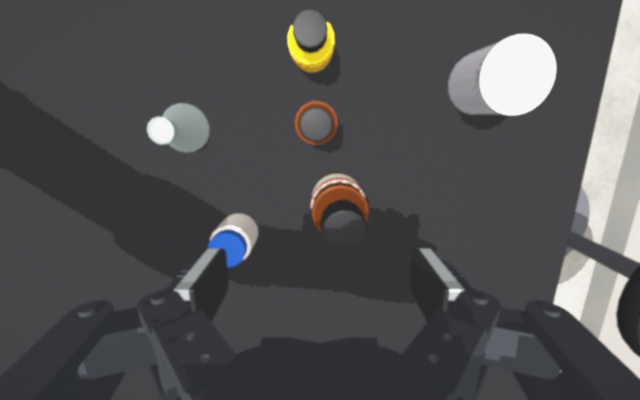

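The target's cap is seen from straight above at (316,124), yellow at (310,30), big amber at (343,230).

Run:
```python
from h import *
np.set_printoptions(precision=1,suppress=True)
c=cam('wrist');g=c['pixels'][90:155,285:350].astype(int)
cv2.imwrite('pics/w1c.png',cv2.resize(c['pixels'][90:155,285:350][:,:,::-1],None,fx=8,fy=8,interpolation=cv2.INTER_CUBIC))
m=((g[:,:,0]-g[:,:,2])>30).astype(np.uint8)
cs,_=cv2.findContours(m,cv2.RETR_EXTERNAL,cv2.CHAIN_APPROX_NONE)
k=max(cs,key=cv2.contourArea);e=cv2.fitEllipse(k);print(e)
q=np.array([[e[0][0]+285,e[0][1]+90]]);print('body',q,onz(c,q,50))
f=lambda u,v:onz(c,[(u,v)],95)
print(f(316.5,124.5),onz(c,[(310,30)],95),onz(c,[(343,230)],130))
```

```text
((30.34031867980957, 33.08292007446289), (43.208003997802734, 44.4197883605957), 4.595678806304932)
body [[315.3 123.1]] [[ 613.9 -214.1   50. ]]
[[ 615.2 -214.2   95. ]] [[ 610.  -138.9   95. ]] [[ 637.4 -299.9  130. ]]
```

View pics/w1c.png

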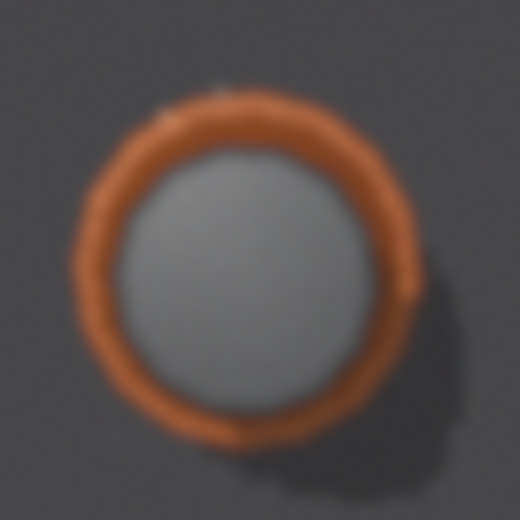

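```bash
python3 -m handwheel '1 -1 30 -5 0;1 -1 30 -5 0;1 0 0 -40 0;1 0 0 -40 0;1 0 0 -30 0;1 0 0 -20 0;1 0 0 0 0;1 0 0 0 0'
```

```text
t: 3.08
ee_pos: [609.1, -224.5, 90.7]
ee_rot: [-1.581, 0.01, -0.02]
contact_force: [0.8, 0.8, 0.8]
finger_gap: 85.2
```

```bash
python3 -m handwheel '1 5 10 0 1;1 0 0 0 0'; python3 -m handwheel '1 1 2 0 0;1 0 0 0 0'
python3 -c "
from h import *
s=bot.observe();print(s['ee_pos'],s['dq'].round(3),cv2.Rodrigues(s['ee_rot'])[0].round(3))"
```

```text
t: 3.32
ee_pos: [615.8, -214.2, 93.0]
ee_rot: [-1.581, -0.007, -0.008]
contact_force: [0.6, 0.6, -0.5]
finger_gap: 85.2
t: 3.58
ee_pos: [617.4, -212.0, 93.9]
ee_rot: [-1.582, -0.008, -0.009]
contact_force: [-0.4, -0.5, -0.8]
finger_gap: 85.3
[ 617.44511624 -211.97674918   93.93915731] [ 0.005 -0.003  0.008  0.001  0.004  0.004  0.003] [[ 1.     0.011  0.001]
 [-0.    -0.011  1.   ]
 [ 0.011 -1.    -0.011]]
```

```bash
python3 -m handwheel '1 -3 -2 -14 0;1 0 0 -12 0;1 0 0 0 0'
python3 -c "
from h import *
c=cam('wrist');save(c,'w2.png')
s=bot.observe();print(s['ee_pos'],s['ee_rot'])"
```

```text
t: 3.95
ee_pos: [613.3, -214.5, 65.4]
ee_rot: [-1.582, -0.007, -0.008]
contact_force: [-0.2, -0.1, 0.9]
finger_gap: 85.0
[ 613.57418019 -214.65417209   65.92425985] [-1.58227506 -0.00703202 -0.00880755]
```

View pics/w2.png

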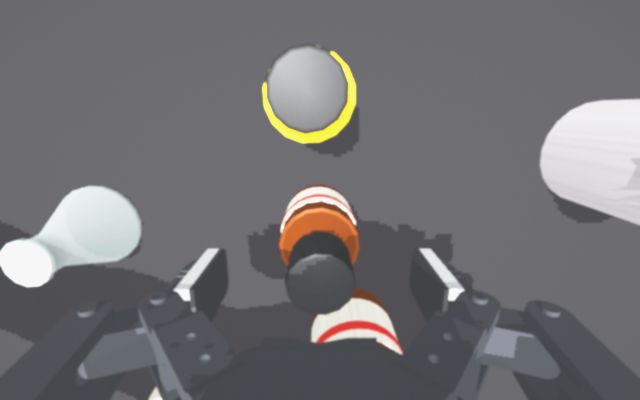

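The cap sits at (320,280), midway between the pads. Closing on it now.

```bash
python3 -m handwheel '-1 0 0 0 0;-1 0 0 0 0;-1 0 0 0 0;-1 0 0 0 0;-1 0 0 0 0;-1 0 0 0 0;-1 0 0 0 0;-1 0 0 0 0'
python3 -c "
from h import *
c=cam('wrist');save(c,'w3.png')
s=bot.observe();print(s['ee_pos'],s['ee_rot'])"
```

```text
t: 5.0
ee_pos: [614.3, -214.8, 66.6]
ee_rot: [-1.583, -0.008, -0.01]
contact_force: [-0.1, 0.4, -0.1]
finger_gap: 28.3
[ 614.26855903 -214.76775835   66.62487981] [-1.58259703 -0.00825484 -0.01000237]
```

View pics/w3.png

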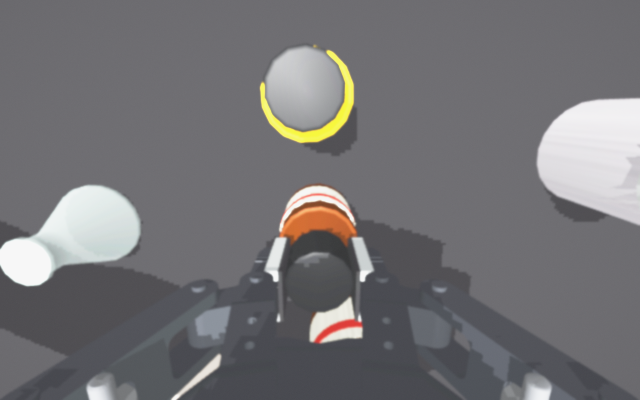

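```bash
python3 -m handwheel '-1 0 0 20 0;-1 0 0 40 0;-1 0 0 40 0;-1 0 0 30 0;-1 0 0 10 0;-1 0 0 0 0'
python3 -m handwheel '-1 -6 20 0 0;-1 -9 35 0 0;-1 -9 35 0 0;-1 -9 35 0 0;-1 -9 35 0 0;-1 -6 20 0 0;-1 0 0 0 0;-1 0 0 0 0'
python3 -c "
from h import *
np.set_printoptions(precision=3,suppress=True)
for n in ('wrist','scene'):
  c=cam(n);save(c,n+'4.png')
s=bot.observe();print(s['ee_pos'],s['ee_rot'],s['q'])"
```

```text
t: 5.8
ee_pos: [613.3, -214.2, 215.2]
ee_rot: [-1.583, -0.01, -0.011]
contact_force: [-0.1, -0.0, -1.4]
finger_gap: 28.3
t: 6.8
ee_pos: [552.0, -18.8, 205.0]
ee_rot: [-1.576, 0.002, 0.012]
contact_force: [0.0, -0.4, -0.9]
finger_gap: 28.3
[552.293 -19.148 205.186] [-1.576  0.002  0.011] [ 0.164  0.535 -0.275  1.808  0.194  0.833 -0.201]
```

View pics/wrist4.png

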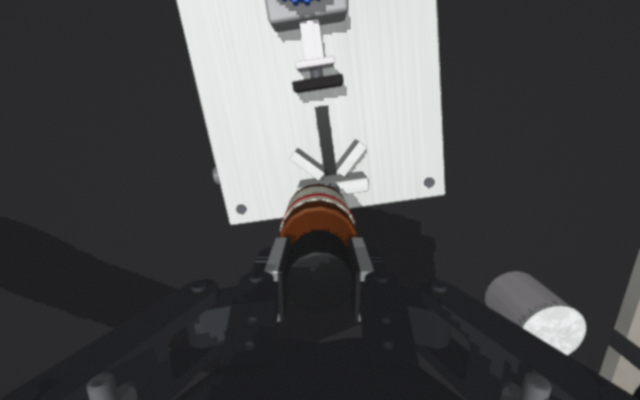

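View pics/scene4.png

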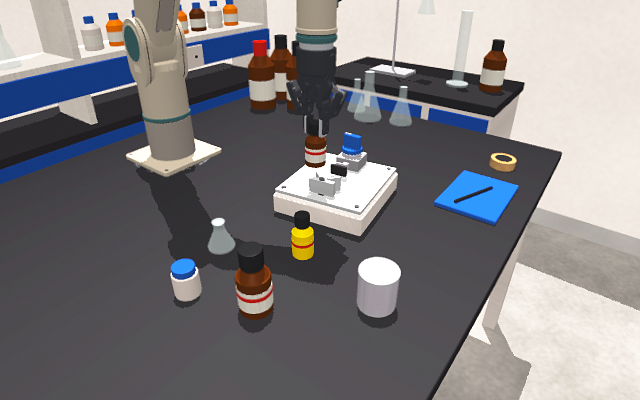

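Run:
```python
from h import *
a=cv2.imread('pics/wrist4.png')[0:225,170:450]
cv2.imwrite('pics/w4c.png',cv2.resize(a[:,50:250],None,fx=4,fy=2.6) if 0 else cv2.resize(a[60:210,60:260],None,fx=4,fy=4,interpolation=cv2.INTER_CUBIC))
```

```text
(no output)
```

View pics/w4c.png

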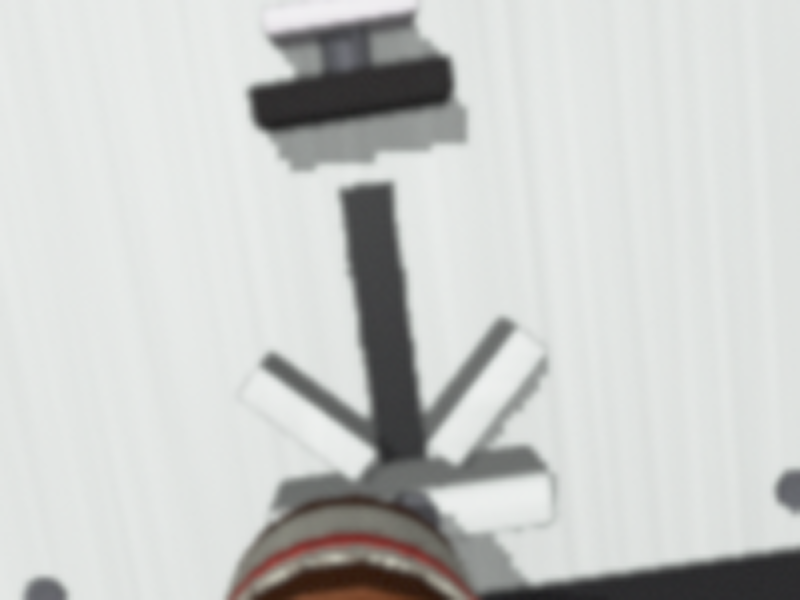

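Run:
```python
from h import *
np.set_printoptions(precision=1,suppress=True)
c=cam('wrist')
f=lambda p:np.array([((u+.5)/4-.5+230,(v+.5)/4-.5+60) for u,v in p])
r=np.radians(8.85)
def toS(P,cx=548.8,cy=73.2):
    d=P[:,:2]-[cx,cy];return np.c_[d[:,0]*np.cos(r)+d[:,1]*np.sin(r),-d[:,0]*np.sin(r)+d[:,1]*np.cos(r)]
sc=onz(c,f([(46,592),(793,490)]),65);print('screws',sc,toS(sc), np.degrees(np.arctan2(*(sc[1]-sc[0])[1::-1])))
pd=onz(c,f([(265,129),(450,100)]),73);print('pad bottom',pd,toS(pd))
v=onz(c,f([(270,370),(380,452),(503,335) if 0 else (515,333),(428,440)]),100);print('V',v,toS(v))
bt=onz(c,f([(340,187),(393,183)]),65);print('slot',toS(bt))
# bottle in hand: body ellipse bottom
print(ray(c,[(320,200)])[0])
```

```text
screws [[476.8 -38.2  65. ]
 [653.9 -11.9  65. ]] [[ -88.3  -99. ]
 [  90.7 -100.2]] 8.453088174763868
pad bottom [[531.8  67.   73. ]
 [570.7  73.   73. ]] [[-17.7  -3.5]
 [ 21.6  -3.6]]
V [[534.2  19.6 100. ]
 [556.5   3.  100. ]
 [583.   27.2 100. ]
 [566.2   5.6 100. ]] [[-22.6 -50.8]
 [ -3.2 -70.5]
 [ 26.7 -50.7]
 [  6.8 -69.5]]
slot [[ -4.  -17.3]
 [  7.7 -18.2]]
[553.2  49.5 347.3]
```

```bash
python3 -m handwheel '-1 1 20 0 -0.3;-1 1 20 0 0;-1 1 15 0 0;-1 0 5 0 0;-1 0 0 0 0;-1 0 0 0 0'
```

```text
t: 7.7
ee_pos: [556.4, 38.7, 205.0]
ee_rot: [-1.578, 0.011, 0.001]
contact_force: [0.2, -0.7, -1.3]
finger_gap: 28.2
```

```bash
python3 -m handwheel '-1 -0.5 1 -20 0;-1 0 0 -20 0;-1 0 0 -13 0;-1 0 0 -6 0;-1 0 0 0 0;-1 0 0 0 0'
python3 -c "
from h import *
np.set_printoptions(precision=3,suppress=True)
for n in ('side','scene'):
  c=cam(n);save(c,n+'5.png')
  if n=='side': a=c['pixels'][70:220,170:370]
  else: b=c['pixels'][80:230,250:450]
cv2.imwrite('pics/c5.png',np.hstack([cv2.resize(x,None,fx=4,fy=4)[:,200:600,::-1] for x in (a,b)]))
s=bot.observe();print(s['ee_pos'],s['ee_rot'],s['q'],s['contact_force'])"
```

```text
t: 8.45
ee_pos: [557.3, 36.7, 145.6]
ee_rot: [-1.58, 0.012, -0.005]
contact_force: [-1.1, -0.2, -1.2]
finger_gap: 28.3
[557.353  36.695 145.645] [-1.58   0.012 -0.005] [ 0.038  0.621 -0.243  1.851  0.23   0.703 -0.35 ] [ 0.304  0.367 -0.881]
```

View pics/c5.png

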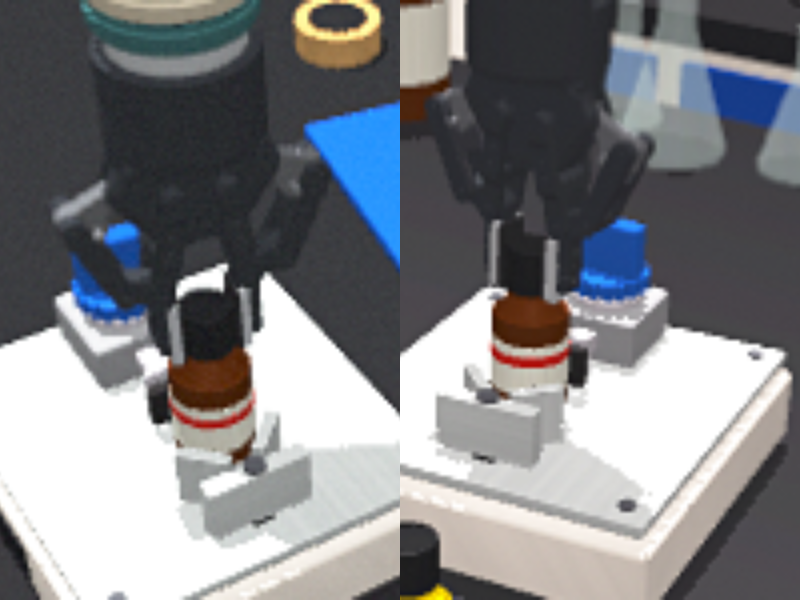

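```bash
python3 -m handwheel '-1 -2 4 0 0;-1 0 0 0 0;-1 0 0 0 0'; python3 -m handwheel '-1 0 1 -6 0;-1 0 0 0 0;-1 0 0 0 0'
```

```text
t: 8.93
ee_pos: [555.6, 41.3, 146.4]
ee_rot: [-1.579, 0.01, -0.005]
contact_force: [0.6, -0.1, -1.4]
finger_gap: 28.7
t: 9.3
ee_pos: [555.5, 42.3, 139.9]
ee_rot: [-1.579, 0.011, -0.005]
contact_force: [-0.2, 0.8, -1.9]
finger_gap: 28.6
```

```bash
python3 -m handwheel '-1 0 -1.5 -4 0;-1 0 0 0 0;-1 0 0 0 0'; python3 -m handwheel '-1 0 0 -2.5 0;-1 0 0 0 0;-1 0 0 0 0'
```

```text
t: 9.68
ee_pos: [555.5, 40.6, 135.5]
ee_rot: [-1.579, 0.011, -0.005]
contact_force: [0.5, -0.3, -2.4]
finger_gap: 28.6
t: 10.05
ee_pos: [555.6, 40.6, 132.9]
ee_rot: [-1.579, 0.011, -0.005]
contact_force: [-0.2, 1.0, -1.6]
finger_gap: 28.2
```

```bash
python3 -m handwheel '-1 0 0 -1 0;-1 0 0 0 0'; python3 -m handwheel '-1 0 0 -0.7 0;-1 0 0 0 0'
```

```text
t: 10.3
ee_pos: [555.7, 40.6, 132.0]
ee_rot: [-1.579, 0.011, -0.006]
contact_force: [-0.2, -0.4, -2.1]
finger_gap: 28.4
t: 10.55
ee_pos: [555.7, 40.7, 131.9]
ee_rot: [-1.58, 0.01, -0.006]
contact_force: [0.2, 0.2, -1.8]
finger_gap: 28.4
```

```bash
python3 -m handwheel '-1 0 0 -0.8 0;-1 0 0 0 0'; python3 -m handwheel '-1 0 0 -0.8 0;-1 0 0 0 0'
```

```text
t: 10.8
ee_pos: [555.8, 40.8, 131.9]
ee_rot: [-1.58, 0.01, -0.006]
contact_force: [0.5, -0.2, -0.3]
finger_gap: 28.3
t: 11.05
ee_pos: [555.8, 40.8, 131.9]
ee_rot: [-1.58, 0.01, -0.007]
contact_force: [0.0, 0.1, -0.4]
finger_gap: 28.5
```

Weight has transferred to the platform (Fz −2 → −0.4 and z has stopped falling). Letting go.

```bash
python3 -m handwheel '0.5 0 0 0 0;0.5 0 0 0 0;0.5 0 0 0 0;0.5 0 0 0 0;0.5 0 0 0 0;0.5 0 0 0 0'; python3 -m handwheel '0.5 0 0 30 0;0.5 0 0 40 0;0.5 0 0 40 0;0.5 0 0 0 0;0.5 0 0 0 0'
python3 - <<'E'
from h import *
np.set_printoptions(precision=3,suppress=True)
for n in ('side','scene','wrist'):
  c=cam(n);save(c,n+'6.png')
  if n=='side': a=c['pixels'][70:220,170:370]
  elif n=='scene': b=c['pixels'][80:230,250:450]
cv2.imwrite('pics/c6.png',np.hstack([cv2.resize(x,None,fx=4,fy=4)[:,200:600,::-1] for x in (a,b)]))
s=bot.observe();print(s['ee_pos'],s['ee_rot'],s['q'],s['contact_force'])
E
```

```text
t: 11.8
ee_pos: [556.2, 40.9, 131.2]
ee_rot: [-1.579, 0.009, -0.007]
contact_force: [1.1, 0.1, 0.5]
finger_gap: 64.1
t: 12.42
ee_pos: [554.9, 40.7, 243.2]
ee_rot: [-1.58, 0.011, -0.005]
contact_force: [-0.5, -0.6, -1.1]
finger_gap: 64.3
[554.808  40.813 242.693] [-1.58   0.012 -0.004] [ 0.059  0.494 -0.281  1.758  0.176  0.92  -0.308] [ 0.569 -0.063 -0.038]
```

View pics/c6.png

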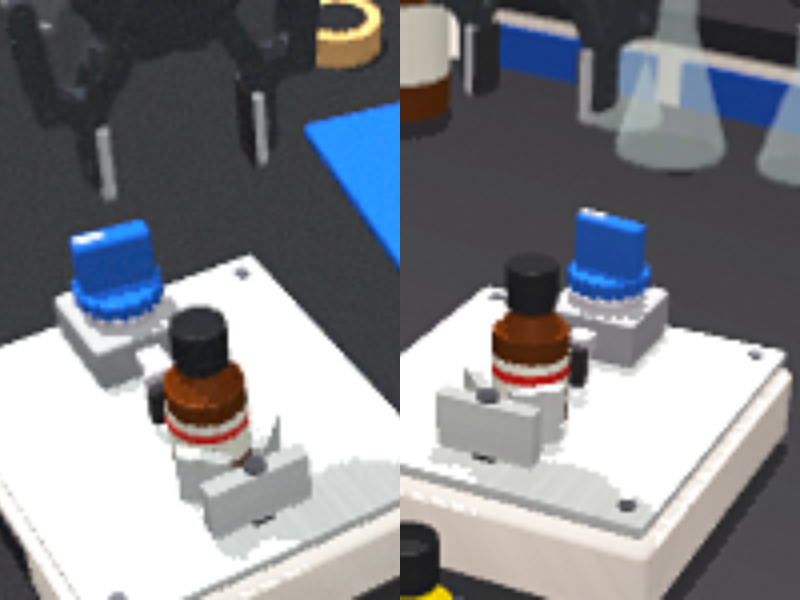

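View pics/wrist6.png

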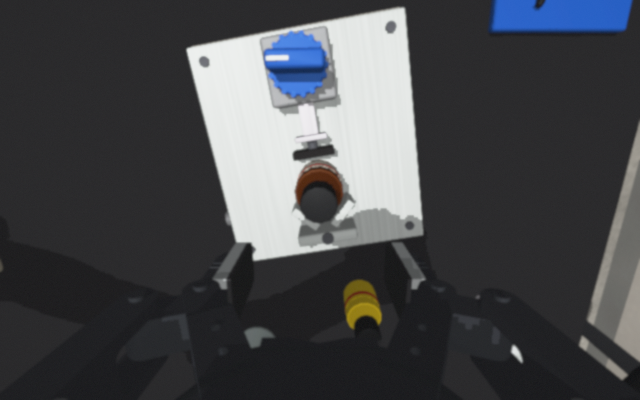

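Bottle stands upright at wrist (320,190), free of jaw and stop. The knob bar is at wrist (295,58). I'll measure it next.

Run:
```python
from h import *
a=cv2.imread('pics/wrist6.png')
cv2.imwrite('pics/w6c.png',cv2.resize(a[20:110,250:345],None,fx=6,fy=6,interpolation=cv2.INTER_CUBIC))
c=cam('wrist');np.set_printoptions(precision=1,suppress=True)
s=onz(c,[(203.8,61.7),(391,26.6),(409.4,225.5)],65);print(s[:,:2],(s[0]+s[2])/2)
for i,j in((0,1),(2,1)):
    d=s[j]-s[i];print(np.linalg.norm(d),np.degrees(np.arctan2(d[1],d[0])))
```

```text
[[444.9 158.2]
 [623.5 186.4]
 [654.3 -11.8]] [549.6  73.2  65. ]
180.7252695962456 8.975905528827214
200.56330934802804 98.85812254002738
```

View pics/w6c.png

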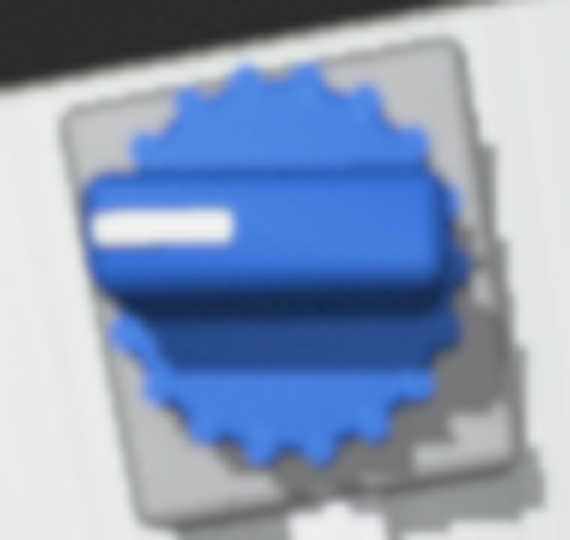

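Run:
```python
from h import *
c=cam('wrist');np.set_printoptions(precision=1,suppress=True)
f=lambda p:np.array([((u+.5)/6-.5+250,(v+.5)/6-.5+20) for u,v in p])
P=onz(c,f([(87,175),(443,165),(443,287),(95,295),(267,231),(92,228),(233,226)]),147);print(P[:,:2],P[:4].mean(0))
for i,j in((0,1),(3,2),(5,6)):
    d=P[j]-P[i];print(np.linalg.norm(d),np.degrees(np.arctan2(d[1],d[0])))
```

```text
[[517.2 153.7]
 [559.2 154.2]
 [559.1 140.9]
 [517.4 140.5]
 [538.3 147.3]
 [517.5 147.9]
 [534.3 147.9]] [538.2 147.3 147. ]
41.958401318512315 0.753377677385989
41.6674544158687 0.5262467899093932
16.75116130930445 0.0005130650265297532
```

```bash
python3 -m handwheel '0.5 -2 10 0 9;0.5 -2 12 0 10;0.5 -2 12 0 10;0.5 -2 12 0 10;0.5 -2 12 0 10;0.5 -2 12 0 10;0.5 -2 12 0 10;0.5 -2 12 0 10;0.5 0 12 0 10;0.5 0 0 0 1;0.5 0 0 0 0;0.5 0 0 0 0'
python3 - <<'E'
from h import *
np.set_printoptions(precision=3,suppress=True)
s=bot.observe();R=cv2.Rodrigues(s['ee_rot'])[0];print(s['ee_pos'],s['q'],R,np.degrees(np.arctan2(R[1,0],R[0,0])))
E
```

```text
t: 14.18
ee_pos: [535.0, 147.2, 235.0]
ee_rot: [-1.203, -1.229, 1.244]
contact_force: [-0.6, -0.1, 0.4]
finger_gap: 64.0
[534.976 147.194 234.968] [ 0.134  0.572 -0.715  1.766  0.457  0.98   0.839] [[-0.035  0.001 -0.999]
 [ 0.999 -0.013 -0.035]
 [-0.013 -1.    -0.   ]] 91.98019512199905
```

```bash
python3 -m handwheel '0.5 3 0 -20 -1.4;0.5 0 0 -25 0;0.5 0 0 -20 0;0.5 0 0 0 0;0.5 0 0 0 0'
python3 - <<'E'
from h import *
np.set_printoptions(precision=3,suppress=True)
s=bot.observe();R=cv2.Rodrigues(s['ee_rot'])[0];print(s['ee_pos'],s['q'],R[2],np.degrees(np.arctan2(R[1,0],R[0,0])))
save(cam('wrist'),'w7.png')
E
```

```text
t: 14.8
ee_pos: [539.5, 144.9, 169.5]
ee_rot: [-1.223, -1.204, 1.219]
contact_force: [-0.1, -0.3, -0.3]
finger_gap: 64.2
[539.52  144.861 169.543] [ 0.092  0.651 -0.649  1.827  0.532  0.847  0.746] [-0.015 -1.    -0.003] 89.99187155234836
```

View pics/w7.png

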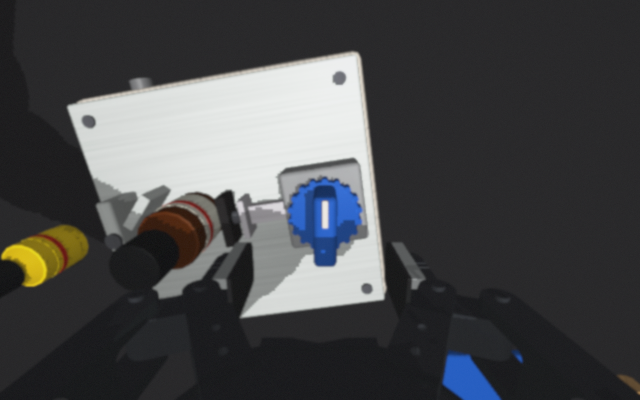

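```bash
python3 -m handwheel '0.5 -1 2.5 -12 0.6;0.5 0 0 -12 0;0.5 0 0 -10 0;0.5 0 0 0 0;0.5 0 0 0 0'
python3 - <<'E'
from h import *
np.set_printoptions(precision=3,suppress=True)
s=bot.observe();R=cv2.Rodrigues(s['ee_rot'])[0];print(s['ee_pos'],s['q'],R[2],np.degrees(np.arctan2(R[1,0],R[0,0])))
c=cam('wrist')
print(proj(c,[[538.2-22,147.3,147],[538.2+22,147.3,147]]))
m=c['pixels'].astype(int);save(c,'w8.png')
E
```

```text
t: 15.48
ee_pos: [538.9, 147.6, 134.1]
ee_rot: [-1.219, -1.214, 1.226]
contact_force: [-0.6, 0.0, 1.1]
finger_gap: 64.1
[538.887 147.585 134.125] [ 0.064  0.697 -0.615  1.858  0.582  0.776  0.708] [-0.015 -1.    -0.005] 90.60560386782265
[[318.018 219.926]
 [317.182 305.58 ]]
```

View pics/w8.png

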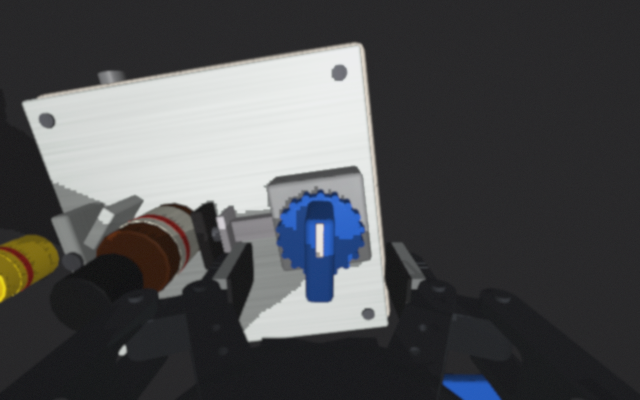

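```bash
python3 -m handwheel '0.5 -0.5 -0.5 -10 0;0.5 0 0 -6 0;0.5 0 0 0 0;0.5 0 0 0 0'
```

```text
t: 16.02
ee_pos: [538.6, 147.0, 117.3]
ee_rot: [-1.219, -1.214, 1.225]
contact_force: [0.0, 0.0, 0.8]
finger_gap: 63.7
```

```bash
python3 -m handwheel '-1 0 0 1 0;-1 0 0 0 0;-1 0 0 0 0;-1 0 0 0 0;-1 0 0 0 0;-1 0 0 0 0;-1 0 0 0 0'
cat > st.py <<'E'
from h import *
s=bot.observe();R=cv2.Rodrigues(s['ee_rot'])[0]
print('t %.2f'%s['t'],s['ee_pos'].round(1),'ang %.1f'%np.degrees(np.arctan2(R[1,0],R[0,0])),'F',s['contact_force'].round(1),'T',s['torque'].round(3),'q7 %.2f'%s['q'][6],'gap %.1f'%s['finger_gap'],'tilt',R[2,[0,2]].round(3))
E
python3 st.py
```

```text
t: 16.9
ee_pos: [538.8, 147.9, 119.0]
ee_rot: [-1.219, -1.215, 1.223]
contact_force: [-0.5, 0.7, 0.3]
finger_gap: 12.9
t 16.90 [538.8 147.9 119. ] ang 90.6 F [-0.5  0.7  0.3] T [ 0.174  0.053 -0.043] q7 0.69 gap 12.9 tilt [-0.013 -0.006]
```

```bash
python3 -m handwheel '-1 0 0 0 -3;-1 0 0 0 -5;-1 0 0 0 -5;-1 0 0 0 -5;-1 0 0 0 0'; python3 st.py
```

```text
t: 17.52
ee_pos: [538.7, 147.6, 119.0]
ee_rot: [-1.354, -0.974, 0.986]
contact_force: [0.4, -0.3, -0.9]
finger_gap: 12.7
t 17.52 [538.7 147.6 119. ] ang 72.3 F [ 0.4 -0.3 -0.9] T [ 0.155 -0.022  0.049] q7 0.44 gap 12.7 tilt [-0.014 -0.007]
```

```bash
python3 -m handwheel '-1 0 0 0 -5;-1 0 0 0 -5;-1 0 0 0 -5;-1 0 0 0 -5'; python3 st.py;  python3 -m handwheel '-1 0 0 0 -5;-1 0 0 0 -5;-1 0 0 0 -5'; python3 st.py
python3 - <<'E'
from h import *
np.set_printoptions(precision=3,suppress=True)
for n in ('side','scene'):
  c=cam(n);save(c,n+'9.png')
  if n=='side': a=c['pixels'][70:220,170:370]
  elif n=='scene': b=c['pixels'][80:230,250:450]
cv2.imwrite('pics/c9.png',np.hstack([cv2.resize(x,None,fx=4,fy=4)[:,200:600,::-1] for x in (a,b)]))
E
```

```text
t: 18.02
ee_pos: [538.5, 147.3, 119.0]
ee_rot: [-1.464, -0.704, 0.721]
contact_force: [-0.6, -0.6, 0.2]
finger_gap: 13.4
t 18.02 [538.5 147.3 119. ] ang 52.2 F [-0.6 -0.6  0.2] T [ 0.071 -0.     0.178] q7 0.18 gap 13.4 tilt [-0.015 -0.007]
t: 18.4
ee_pos: [538.3, 147.1, 119.0]
ee_rot: [-1.522, -0.498, 0.518]
contact_force: [0.4, -0.8, -1.0]
finger_gap: 12.7
t 18.40 [538.3 147.1 119. ] ang 37.1 F [ 0.4 -0.8 -1. ] T [-0.011 -0.014  0.237] q7 -0.02 gap 12.7 tilt [-0.015 -0.007]
```

View pics/c9.png

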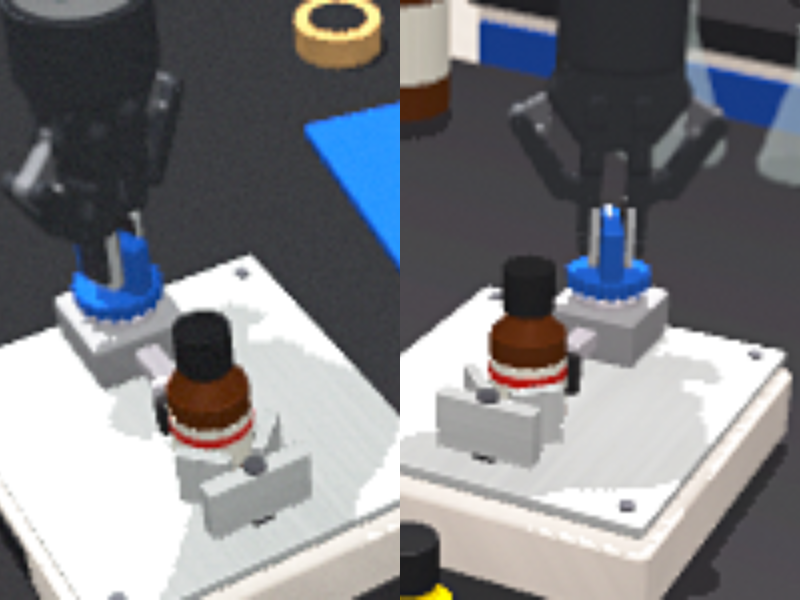

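```bash
python3 -m handwheel '-1 0 0 0 -4;-1 0 0 0 -4'; python3 st.py;  python3 -m handwheel '-1 0 0 0 -4;-1 0 0 0 -4'; python3 st.py;python3 -m handwheel '-1 0 0 0 -4;-1 0 0 0 -4'; python3 st.py
```

```text
t: 18.75
ee_pos: [538.2, 147.1, 119.0]
ee_rot: [-1.544, -0.392, 0.414]
contact_force: [-0.2, -0.2, -0.5]
finger_gap: 13.2
t 18.75 [538.2 147.1 119. ] ang 29.4 F [-0.2 -0.2 -0.5] T [ 0.022 -0.024  0.216] q7 -0.12 gap 13.2 tilt [-0.016 -0.007]
t: 19.0
ee_pos: [538.0, 147.0, 119.0]
ee_rot: [-1.56, -0.284, 0.307]
contact_force: [-0.0, 0.0, -0.5]
finger_gap: 13.2
t 19.00 [538. 147. 119.] ang 21.6 F [-0.   0.  -0.5] T [-0.027 -0.039  0.202] q7 -0.22 gap 13.2 tilt [-0.016 -0.007]
t: 19.25
ee_pos: [537.9, 146.9, 119.0]
ee_rot: [-1.572, -0.176, 0.201]
contact_force: [-0.0, -1.5, 0.1]
finger_gap: 12.7
t 19.25 [537.9 146.9 119. ] ang 13.7 F [-0.  -1.5  0.1] T [ 0.032 -0.079  0.213] q7 -0.32 gap 12.7 tilt [-0.016 -0.007]
```

```bash
python3 -m handwheel '-1 0 0 0 -4' >/dev/null; python3 st.py;  python3 -m handwheel '-1 0 0 0 -4'>/dev/null; python3 st.py;python3 -m handwheel '-1 0 0 0 -4'>/dev/null; python3 st.py
```

```text
t 19.38 [537.8 146.9 119. ] ang 9.8 F [-0.9  0.8 -0.3] T [-0.009 -0.118  0.231] q7 -0.36 gap 13.1 tilt [-0.017 -0.007]
t 19.50 [537.7 146.9 119. ] ang 5.9 F [-0.2 -0.4  1.5] T [-0.033 -0.081  0.184] q7 -0.41 gap 12.9 tilt [-0.017 -0.007]
t 19.62 [537.7 146.9 119. ] ang 2.0 F [-0.9 -0.6 -0.6] T [ 0.048 -0.072  0.196] q7 -0.46 gap 13.2 tilt [-0.017 -0.007]
```

```bash
python3 -m handwheel '-1 0 0 0 -4' >/dev/null; python3 st.py;  python3 -m handwheel '-1 0 0 0 -4'>/dev/null; python3 st.py;python3 -m handwheel '-1 0 0 0 -4'>/dev/null; python3 st.py
```

```text
t 19.75 [537.7 146.9 119. ] ang -1.9 F [-0.2 -0.5  0.3] T [-0.092 -0.138  0.313] q7 -0.51 gap 12.9 tilt [-0.017 -0.007]
t 19.88 [537.6 146.9 119. ] ang -5.8 F [-0.2 -0.2  0.8] T [-0.021 -0.069  0.275] q7 -0.56 gap 13.0 tilt [-0.017 -0.007]
t 20.00 [537.5 146.9 119. ] ang -9.7 F [-0.  -0.2 -0.5] T [-0.044 -0.089  0.35 ] q7 -0.61 gap 13.0 tilt [-0.017 -0.007]
```

Run:
```python
from h import *
np.set_printoptions(precision=3,suppress=True)
for n in ('side','scene'):
  c=cam(n);save(c,n+'10.png')
  if n=='side': a=c['pixels'][70:220,170:370]
  elif n=='scene': b=c['pixels'][80:230,250:450]
cv2.imwrite('pics/c10.png',np.hstack([cv2.resize(x,None,fx=4,fy=4)[:,200:600,::-1] for x in (a,b)]))
```

```text
(no output)
```

View pics/c10.png

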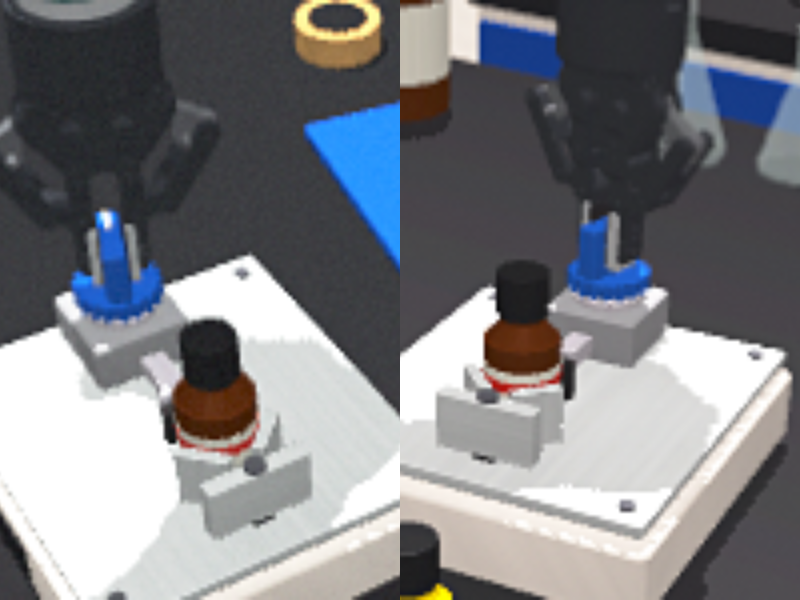

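Bottle is now seated in the V, and the torque is rising (0.2→0.35). I'll go on row by row until it drops.

```bash
python3 -m handwheel '-1 0 0 0 -3' >/dev/null; python3 st.py;  python3 -m handwheel '-1 0 0 0 -3'>/dev/null; python3 st.py;python3 -m handwheel '-1 0 0 0 -3'>/dev/null; python3 st.py
```

```text
t 20.23 [537.5 147.  119. ] ang -12.6 F [-0.7 -0.5  1.4] T [-0.112 -0.12   0.332] q7 -0.64 gap 13.2 tilt [-0.017 -0.008]
t 20.35 [537.4 147.  119. ] ang -15.7 F [-0.  -1.4  1.1] T [-0.078 -0.124  0.337] q7 -0.68 gap 13.0 tilt [-0.018 -0.007]
t 20.48 [537.4 147.  119. ] ang -18.9 F [-0.4  0.5  0.7] T [-0.108 -0.057  0.343] q7 -0.72 gap 13.1 tilt [-0.018 -0.007]
```

```bash
python3 -m handwheel '-1 0 0 0 -3' >/dev/null; python3 st.py;  python3 -m handwheel '-1 0 0 0 -3'>/dev/null; python3 st.py;python3 -m handwheel '-1 0 0 0 -3'>/dev/null; python3 st.py
```

```text
t 20.60 [537.3 147.  119. ] ang -22.0 F [-0.5 -0.2  1.5] T [-0.147 -0.069  0.338] q7 -0.76 gap 12.9 tilt [-0.018 -0.008]
t 20.73 [537.1 147.1 119. ] ang -25.2 F [-1.  -0.4  0.9] T [-0.081 -0.043 -0.04 ] q7 -0.80 gap 13.1 tilt [-0.018 -0.008]
t 20.85 [537.1 147.1 119. ] ang -28.4 F [-0.6  0.1 -0.1] T [-0.092 -0.134 -0.03 ] q7 -0.84 gap 13.0 tilt [-0.018 -0.008]
```

Clicked: torque dropped from 0.34 to −0.04 between −22° and −25°. I'll ease a few degrees into the detent, then release.

```bash
python3 -m handwheel '-1 0 0 0 -3;-1 0 0 0 0;-1 0 0 0 0' >/dev/null; python3 st.py;  python3 -m handwheel '0.3 0 0 0 0;0.3 0 0 0 0;0.3 0 0 0 0;0.3 0 0 0 0;0.3 0 0 0 0;0.3 0 0 0 0'>/dev/null; python3 st.py
```

```text
t 21.23 [537.  147.1 119. ] ang -31.7 F [-0.6 -1.   0.3] T [-0.114 -0.107 -0.023] q7 -0.88 gap 13.1 tilt [-0.019 -0.008]
t 21.98 [537.1 147.2 118.9] ang -31.7 F [-0.4 -0.5  0.2] T [-0.018  0.002 -0.038] q7 -0.88 gap 55.6 tilt [-0.019 -0.007]
```

```bash
python3 -m handwheel '0.3 0 0 15 0;0.3 0 0 35 0;0.3 0 0 40 0;0.3 0 0 40 0;0.3 0 0 0 0;0.3 0 0 0 0;0.3 0 0 0 0'
python3 - <<'E'
from h import *
np.set_printoptions(precision=3,suppress=True)
for n in ('side','scene','wrist'):
  c=cam(n);save(c,n+'11.png')
  if n=='side': a=c['pixels'][70:220,170:370]
  elif n=='scene': b=c['pixels'][80:230,250:450]
cv2.imwrite('pics/c11.png',np.hstack([cv2.resize(x,None,fx=4,fy=4)[:,200:600,::-1] for x in (a,b)]))
E
python3 st.py
```

```text
t: 22.85
ee_pos: [536.3, 147.0, 256.8]
ee_rot: [-1.528, 0.448, -0.418]
contact_force: [-0.1, -0.1, 0.1]
finger_gap: 55.8
t 23.00 [536.3 146.9 256.4] ang -31.7 F [0.1 0.6 0.7] T [ 0.014 -0.03  -0.001] q7 -0.87 gap 55.6 tilt [-0.018 -0.006]
```

View pics/c11.png

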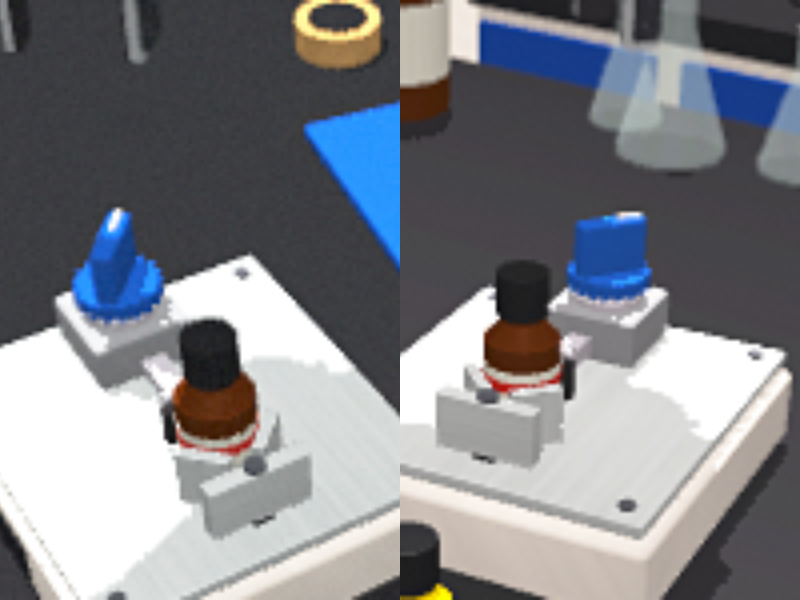

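View pics/wrist11.png

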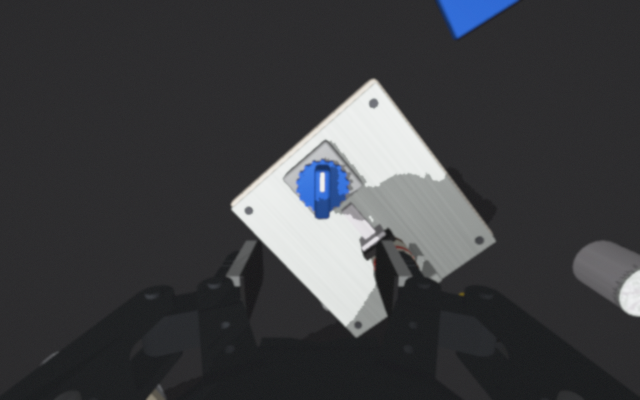

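View pics/scene11.png

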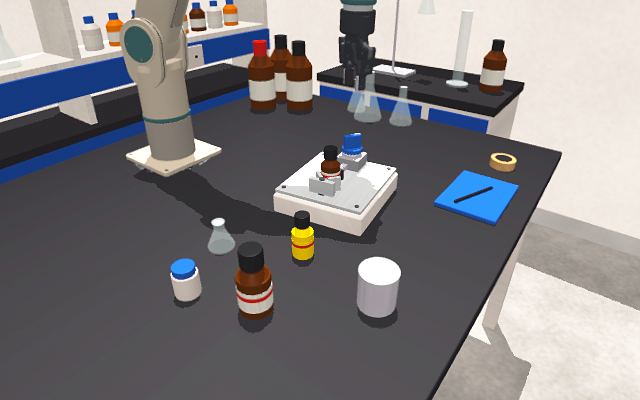

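Run:
```python
from h import *
np.set_printoptions(precision=1,suppress=True)
A=cam('scene');B=cam('side')
# c11: scaled 4, cropped 200px
p=lambda u,v,ox,oy:((u+.5)/4-.5+ox,(v+.5)/4-.5+oy)
u=p(209+200,334,170,70);w=p(524-400+200,276,250,80)
P,e=tri(A,w,B,u);r=np.radians(8.85)
d=P[:2]-[548.8,73.2];print(P,e,d[0]*np.cos(r)+d[1]*np.sin(r),-d[0]*np.sin(r)+d[1]*np.cos(r))
for P in(onz(A,[w],160)[0],onz(B,[u],160)[0]):
    d=P[:2]-[548.8,73.2];print(P,d[0]*np.cos(r)+d[1]*np.sin(r),-d[0]*np.sin(r)+d[1]*np.cos(r))
c=cam('wrist');m=c['pixels'][160:225,295:355].astype(int)
k=((m[:,:,2]-m[:,:,0])>60).astype(np.uint8)
a=onz(c,[(322,170),(322.5,214)],147);print(a,np.degrees(np.arctan2(*(a[0]-a[1])[1::-1])))
```

```text
[555.4  33.6 154.4] 1.3726575289425311 0.39704964609612947 -40.1780587951923
[563.   21.9 160. ] 6.157634390503423 -52.85439789607045
[554.   28.1 160. ] -1.7929747130529927 -45.35414154774825
[[549.8 166.6 147. ]
 [530.1 133.6 147. ]] 59.10015333344207
```

```bash
python3 -c "
from rig import bot
print(bot.job_done())"
```

```text
the job is handed in; nothing more can be done
None
```

I picked up the smaller amber bottle by its cap and set it gently on the seat between the jaw and the stop. I then turned the knob about 122° clockwise in one grip. At about 114° the torque fell from 0.34 to about 0 N m, which I took as a single click. I let go, lifted clear and handed the job in at about 23 s.

- **Bottle:** the last pictures show it upright and seated in the V, with the jaw against it. Two-view triangulation puts its cap at about x = 0.4, y = −40 mm in the shaker frame.
- **Knob and robot:** the knob stayed within about 1° of where it was released. Wrist force read about zero with the arm clear.
- **Other vessels:** they look unmoved in the final scene picture, though I did not re-measure them.

**Disagreements and limits:** with the cap's height fixed at 160 mm, the single-camera readings differ. The scene camera gives x = 6.2, y = −53 mm and the side camera x = −1.8, y = −45 mm. The triangulated cap height also came out about 6 mm low. I trusted the triangulated position because the bottle could be seen seated in the V. I had no direct reading of the jaw's force or the clutch slip; both are inferred from torque and pictures.

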